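# Press a splined gear home against its spring for the circlip

## Task

The shaft standing in the assembly stand must not turn, so first lift the sprung swing clamp by its wing knob, swing it round over the shaft's flange and let it close there. Then take the gear with the splined bore (not the smooth pulley), turn it until its splines mesh with the shaft, slide it down and press it fully home against the sprung cup, so that the circlip groove is clear above the gear. Finish while still holding the gear pressed down, so that I can fit the circlip, and leave the pulley, the caliper and the hex key where they lie.

Things in the scene. Friction and masses are not known exactly. Their poses are not given: they have to be found in the camera images.
- stand: Grey stand fixed to the bench, plate 140 (x) x 220 (y) x 14 mm, origin under its centre; place and yaw vary. Steel nest ring (outer 100, bore 82, 9 mm high) round the shaft axis at stand (0, +40 mm); swing clamp pivot at stand (0, -55 mm), 95 mm from the shaft axis. A circlip lies on the plate (not needed).
- shaft: Loose steel shaft upright in the nest ring, free to turn there; origin at the centre of its underside, 14 mm above the bench, z up. Flange 80 mm diameter, 14 thick. Six straight keys 8 mm wide reach 36 mm diameter, one along body +x, then every 60 degrees. Circlip groove at 75.5-77.5 mm height. About 0.7 kg.
- keys_top (a point): Point on the shaft's axis, 82 mm above the shaft's origin, where the six keys end. The bare core, 26 mm in diameter and tapered at its tip, stands 8 mm higher as a pilot that centres the gear's bore; an unmeshed gear rests with its underside at this height until it is turned.
- spring_cup (a joint): Travel (m) of the sprung steel cup (48 mm diameter) round the foot of the shaft: 0 = up, its top 44 mm above the shaft's origin; 0.012 = down at its stop on the flange, top at 32 mm. It pushes the gear up with about 9 N at 0 and 16 N at the stop, more than the gear's weight.
- gear: Loose steel spur gear, boss up (fit it so); origin at the centre of its underside, z up. Toothed rim 84 mm diameter, 16 high; boss 50 mm diameter, up to 40 mm: grip it there. Through bore with six 10 mm wide grooves, one along body +x, then every 60 degrees; slides on with 1 mm play when its yaw matches the shaft's keys within about 4 degrees. 0.4 to 0.65 kg.
- clamp_arm: Swing clamp's dark steel arm, 16 mm wide, toe end 68 mm from the pivot; origin on the pivot axis, 23 mm above the bench when down; x along the arm to the toe, z up. A spring pulls it down (6 N down, 11 N lifted fully, 20 mm). The flange stands 4 mm above the lowered toe: lift 6 to 15 mm, swing over, let go, and it closes on the flange.
- clamp_swing (a joint): Angle (rad) of the swing clamp about its upright pivot: 0 = turned away, towards the robot side of the stand; it grows as the arm turns clockwise seen from above; 1.309 = at its stop, pointing straight from the pivot at the shaft with its toe over the flange. Starts between 0 and 0.35, stays where it is left.
- clamp_grip (a point): Grip point in the clamp's wing knob, on the pivot axis, 36 mm above the arm's origin. The wing is a plate 34 mm long along the arm, 12 mm thick, from 18.5 to 44.5 mm above the arm's origin: pinch it across its thickness from above, lift, and turn with it.
- pulley: Dark V-belt pulley with smooth 24 mm bore, 80 mm diameter, boss 44 mm diameter, 34 mm high; origin under its centre. Similar in size to the gear and in either place; leave it alone.
- vernier: Vernier caliper lying near the bench's front edge, 71 x 210 mm, 10 mm high; origin under its centre. Leave it alone.
- hexkey: Black hex key lying beyond the gear, 38 x 103 mm, 8 mm high; origin under its centre. Leave it alone.
Mind the look-alikes: they are no part of the job. What is shaped like the gear but turquoise is not meant.

How it is judged:
On the way, in this order (a step that is already met when the one before it is completed fails the run):
1. the swing clamp has closed on the shaft's flange and the fingers have let go of it (value of joint clamp_swing above 1.05 rad and contact force between clamp_arm and shaft above 3 N and contact force between the fingers and clamp_arm below 0.2 N), for 0.2 s.
2. the gear is meshed on the shaft's splines, at least 10 mm down the keys (z of gear in the frame of shaft below 0.072 m and horizontal distance between gear and shaft below 0.004 m and angle between gear's own z axis and vertical below 0.1 rad), for 0.1 s.
At the end, for the whole second after the job is handed in: The robot still holds the gear level on the splines, within 4 mm of the shaft axis and pressed down, underside at most 35.5 mm above the shaft origin, cup at least 9.5 of 12 mm down; shaft upright in its nest; clamp swung past 1.05 rad, pressing on the flange with over 3 N (value of joint spring_cup above 0.0095 m and z of gear in the frame of shaft below 0.0355 m and horizontal distance between gear and shaft below 0.004 m and angle between gear's own z axis and vertical below 0.07 rad and contact force between the fingers and gear above 3 N and value of joint clamp_swing above 1.05 rad and contact force between clamp_arm and shaft above 3 N and angle between shaft's own z axis and vertical below 0.06 rad and z of shaft in the frame of stand below 0.017 m); the arm keeps its last pose, push and grip.
It fails at once if the pulley, the caliper or the hex key was moved by more than 30 mm (distance of any of pulley, vernier, hexkey from where it was at the start of the episode above 0.03 m).
It also fails if it takes over 56 s, if anything falls off the work surface, if the arm or the gripper's body presses on something with over 40 N, if the wrist force passes 120 N, or if a joint passes its speed limit or range.

## Robot

A 6-joint arm with a two-finger parallel gripper is mounted at the origin on a cart in front of the work surface, level with it; the furniture and walls round the work are solid. World frame = base frame: x ahead of the robot, y to its left, z up, the work surface at z = 0. Lengths are in m, angles in rad, forces in N, time in s.
With the tool pointing down it reaches from about 0.35 to 0.975 m from the base axis. Payload 4.9 kg.
Tool frame: the origin (TCP) lies midway between the tips of the shut fingers; the grasp point (between the pads) lies 19 mm behind it; z points along the fingers, y is the line along which they close (so a half turn about z gives the same grasp; the last joint's range is limited). The gripper opens to 85 mm and grips with 20 to 120 N. Pads are 22 mm wide; open, the fingers measure 114 mm over their backs; the gripper's body (76 mm by 85 mm) begins 54 mm behind the grasp point. The pads swing forward as they close: fully open they stand 13 mm farther back than shut.
Start: joints at [1.085, 0.053, 1.613, -0, 1.476, -0.119], TCP at [0.224, 0.583, 0.208] pointing down, gripper open.
Joint ranges: [-3.01, 3.01], [-1.01, 2.22], [0.06, 2.58], [-1.02, 4.17], [0.09, 2.62], [-3.14, 3.14]. Speed limits (rad/s): [2.57, 2.57, 3.14, 3.14, 3.14, 3.14].

## Interface

Orientations are given as a rotation vector (axis times angle).
In Python, from station import ctrl gives the robot as it stands.
- The arm moves only by the tool step_arm, never from a script. Its argument "targets" is a list of rows, each an object with "travel": the shift along the world's x, y, z as a fraction of full scale, a list of three; "angular": the turn, a rotation vector about the world's x, y, z as a fraction of full scale, a list of three; "gripper": the opening, from 0 (shut) to 1 (fully open). In form: [{"travel": [x, y, z], "angular": [rx, ry, rz], "gripper": gripper}, ...]. A call has 1 to 10 rows; each row is the pose to reach, as a shift and turn from the pose commanded when the call began; what a row does not reach only later rows make up. Full scale, the value 1, is 0.6 m for a shift and pi/4 rad for a turn. A row lasts 1/10 s, in which the tool goes at most 50 mm and 8.59 degrees, less where a joint would pass 70% of its speed; a pose out of reach is approached as far as the arm can. A call with a number of a shift or a turn outside -1 to 1 is refused whole. A call with a gripper value outside its range is refused whole. The fingers move at their own pace and stop on an object; "squeeze" is the grip in N (left out, the last holds). Time passes only in rows, so rows that repeat a pose let the fingers close. It gives the time, the measured TCP pose, the force, the opening and the grip force at its end, in the units of the state.
- ctrl.get_obs(): the state, without advancing time (a new reading comes with each control period).
- ctrl.get_image(name): name is "scene" or "top" or "wrist"; returns a dict with "img" (480x640x3 uint8, red, green, blue), "fx", "fy", "cx", "cy" (pixels), "rvec" (rotation vector, rad) and "tvec" (3), from world to camera coordinates, as OpenCV has them. Camera axes: x right, y down, z forward; pixel columns grow to the right and rows downward; lengths in m; the calibration is good to about 2 mm. A picture is of the moment at which its call begins. There is no depth.
- ctrl.finish_job(): hands the job in; it is judged then, once.
The state is a dict: "t": time; "q": joint angles; "dq": joint speeds; "effort": joint torques, N m; "tool_pos": TCP position; "tool_rot": TCP orientation; "contact_force": force on the tool from outside, world axes, zero at the start; "wrist_torque": the same for the moment, N m; "opening": finger opening in m; "grip_force": force on a finger pad.
Only numpy, scipy, OpenCV 4.12 (cv2) and the standard library are available. Lean on these libraries where they do the work, as an engineer would, in place of code of your own. Each camera call takes 0.05 s, during which the arm holds its last target. There are 200 camera calls.

## Working session

There is one attempt and no reset: what is moved stays moved. The work goes in short steps, Python scripts to look and compute and a tool call to move; the robot and the scene stay as the last step left them, time stands still between calls to the robot, and variables do not carry over. Pictures are saved under pics/ and viewed, at most 10 in all, crops included, and the job is handed in when it is done.

Besides the shell and the picture viewer there is one more tool, called after "Call:" as name(argument=value, ...) on one line, values as JSON. step_arm: Moves the arm, as the interface text tells. Its arguments: {"type":"object","properties":{"targets":{"type":"array"},"squeeze":{"type":"number"}},"required":["targets"]}

```bash
ls; mkdir -p pics
cat > h.py <<'E'
import numpy as np, cv2
from station import ctrl
def shot(name, f=None):
    d=ctrl.get_image(name)
    if f:
        cv2.imwrite('pics/'+f+'.png',cv2.cvtColor(d['img'],cv2.COLOR_RGB2BGR))
        np.savez('pics/'+f+'.npz',**d)
    return d
def ray(d,u,v):
    R=cv2.Rodrigues(np.array(d['rvec'],float))[0]; t=np.array(d['tvec'],float).ravel()
    c=-R.T@t; k=R.T@np.array([(u-d['cx'])/d['fx'],(v-d['cy'])/d['fy'],1.])
    return c,k/np.linalg.norm(k)
def onz(d,u,v,z):
    c,k=ray(d,u,v); return c+k*(z-c[2])/k[2]
def cross(r):
    A=0;b=0
    for c,k in r:
        P=np.eye(3)-np.outer(k,k);A=A+P;b=b+P@c
    p=np.linalg.solve(A,b); return p,[np.linalg.norm((np.eye(3)-np.outer(k,k))@(p-c)) for c,k in r]
def proj(d,p):
    return cv2.projectPoints(np.array(p,float).reshape(-1,3),np.array(d['rvec'],float),np.array(d['tvec'],float),np.array([[d['fx'],0,d['cx']],[0,d['fy'],d['cy']],[0,0,1.]]),None)[0].reshape(-1,2)
E
python3 - <<'E'
from h import *
for n in ('top','scene','wrist'):
    d=shot(n,n+'0'); print(n,d['fx'],ray(d,320,240))
print(ctrl.get_obs())
E
```

```text
pics
top 498.3271295080997 (array([ 0.29211304, -0.07542479,  1.02274301]), array([ 0.17520545,  0.00227611, -0.98452926]))
scene 565.5213337365929 (array([-0.00393709, -0.74425109,  1.10665846]), array([ 0.36452222,  0.50137087, -0.78469791]))
wrist 389.7874532907624 (array([0.16071947, 0.60812193, 0.37241012]), array([ 0.2595522 , -0.10467271, -0.96003973]))
{'t': 0.15, 'q': array([ 1.08501792e+00,  5.32430983e-02,  1.61397785e+00, -1.84832641e-05,
        1.47598537e+00, -1.18950670e-01]), 'dq': array([ 3.69229382e-04, -1.88216966e-03, -4.39137903e-03, -9.61675798e-05,
        1.76915135e-03, -4.92958806e-04]), 'effort': array([-1.76670587e-04, -3.94246888e+01, -3.70719695e+01, -9.05060756e-05,
        4.69706618e-03, -5.91592311e-06]), 'tool_pos': array([0.22389187, 0.58296528, 0.20742241]), 'tool_rot': array([-5.72899065e-01, -3.08844242e+00,  2.42800820e-03]), 'contact_force': array([0.36914745, 0.09107995, 0.19546156]), 'wrist_torque': array([ 0.03344302, -0.0067142 ,  0.02847092]), 'grip_force': 0.0, 'opening': 0.08532639399938224}
```

View pics/top0.png

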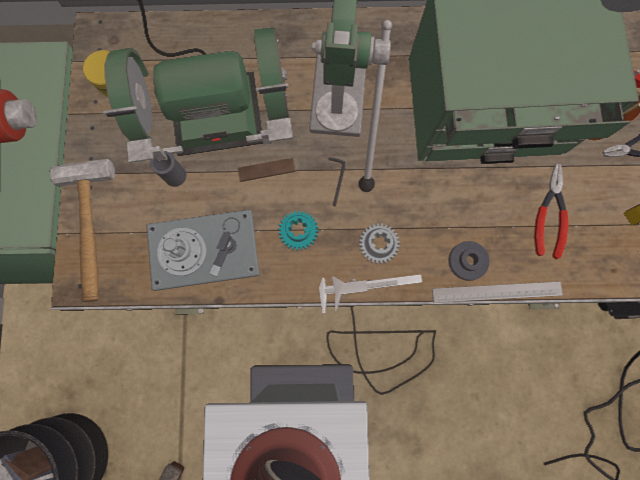

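View pics/scene0.png

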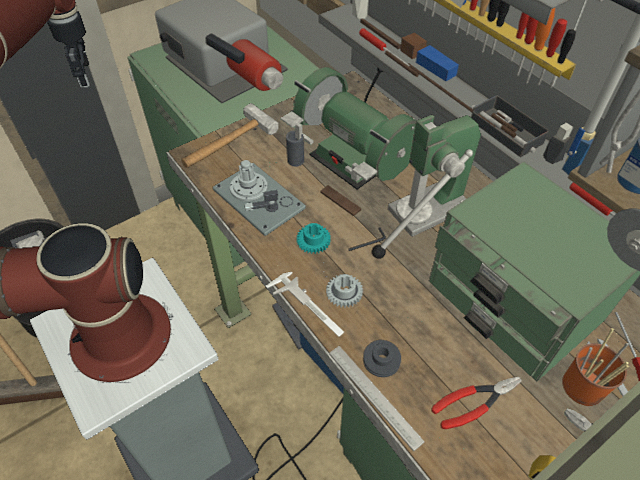

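The top view shows the stand at about (203,250), with the shaft at (179,252) and the clamp wing at (226,240). The grey gear is at (380,243), the turquoise decoy at (298,230) and the pulley at (469,261). Next I'll get rough positions and plan the wrist views.

Run:
```python
from h import *
t=dict(np.load('pics/top0.npz')); s=dict(np.load('pics/scene0.npz'))
for n,a,b in [('shaft top',(172,241),(246,164)),('wing',(228,240),(270,198)),('gear',(380,240),(344,285)),('pulley',(469,260),(382,352))]:
    print(n,cross([ray(t,*a),ray(s,*b)]), onz(t,*a,0.03))
w=np.load('pics/wrist0.npz'); R=cv2.Rodrigues(w['rvec'])[0]; print(R)
from scipy.spatial.transform import Rotation as Ro
T=Ro.from_rotvec(ctrl.get_obs()['tool_rot']).as_matrix(); print(T); c=-R.T@w['tvec'].ravel()
print('cam in tool',T.T@(c-ctrl.get_obs()['tool_pos']), T.T@R.T)
a=cv2.resize(cv2.imread('pics/top0.png')[200:300,140:280],None,fx=5,fy=5,interpolation=3)
cv2.imwrite('pics/c1.png',a)
```

```text
shaft top (array([0.45661927, 0.20659367, 0.10029282]), [np.float64(0.00250507180655669), np.float64(0.002505071806556717)]) [0.47165328 0.22706214 0.03      ]
wing (array([0.46440682, 0.10994925, 0.05410291]), [np.float64(0.0032873432687386176), np.float64(0.0032873432687383184)]) [0.47184448 0.11332463 0.03      ]
gear (array([ 0.46595238, -0.19407382,  0.02889069]), [np.float64(0.0010945073333720552), np.float64(0.0010945073333719813)]) [ 0.46678761 -0.19437479  0.03      ]
pulley (array([ 0.42594198, -0.37282264,  0.02714638]), [np.float64(0.0025454023109507235), np.float64(0.002545402310950586)]) [ 0.42320316 -0.37084192  0.03      ]
[[ 0.35924437  0.93324286 -0.00111636]
 [ 0.89871284 -0.34562943  0.26991761]
 [ 0.25151284 -0.09796967 -0.96288277]]
[[-9.33470362e-01  3.58653788e-01 -7.37146162e-04]
 [ 3.58654504e-01  9.33469274e-01 -1.43557894e-03]
 [ 1.73227467e-04 -1.60445119e-03 -9.99998698e-01]]
cam in tool [ 0.06802069  0.00056123 -0.16497704] [[-6.32407194e-04 -9.62836600e-01 -2.70083842e-01]
 [ 9.99999681e-01 -7.40759715e-04  2.99253644e-04]
 [-4.88199591e-04 -2.70083567e-01  9.62836761e-01]]
```

View pics/c1.png

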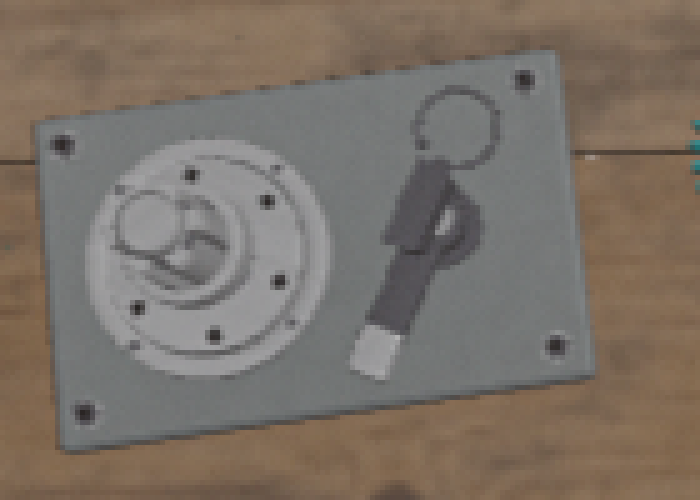

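Call:
step_arm(targets=[{"travel": [0.49,-0.8,0.05],"angular": [0,0,0],"gripper": 0.6},{"travel": [0.49,-0.8,0.05],"angular": [0,0,0],"gripper": 0.6},{"travel": [0.49,-0.8,0.05],"angular": [0,0,0],"gripper": 0.6},{"travel": [0.49,-0.8,0.05],"angular": [0,0,0],"gripper": 0.6},{"travel": [0.49,-0.8,0.05],"angular": [0,0,0],"gripper": 0.6},{"travel": [0.49,-0.8,0.05],"angular": [0,0,0],"gripper": 0.6},{"travel": [0.49,-0.8,0.05],"angular": [0,0,0],"gripper": 0.6},{"travel": [0.49,-0.8,0.05],"angular": [0,0,0],"gripper": 0.6},{"travel": [0.49,-0.8,0.05],"angular": [0,0,0],"gripper": 0.6},{"travel": [0.49,-0.8,0.05],"angular": [0,0,0],"gripper": 0.6}])

```text
t: 1.15
tool_pos: [0.4855, 0.1557, 0.235]
tool_rot: [0.573, 3.089, 0.0]
contact_force: [0.9, 0.1, -0.0]
opening: 0.0514
grip_force: 0.0
```

Call:
step_arm(targets=[{"travel": [0,0,0],"angular": [0,0,0],"gripper": 0.6},{"travel": [0,0,0],"angular": [0,0,0],"gripper": 0.6},{"travel": [0,0,0],"angular": [0,0,0],"gripper": 0.6}])

```text
t: 1.45
tool_pos: [0.4843, 0.1584, 0.2346]
tool_rot: [-0.571, -3.088, -0.0]
contact_force: [0.0, 0.2, -0.2]
opening: 0.0513
grip_force: 0.0
```

Run:
```python
from h import *
shot('wrist','w1'); o=ctrl.get_obs(); print(o['t'],o['tool_pos'],o['q'],o['opening'])
```

```text
1.5 [0.48419803 0.15870442 0.23467883] [ 1.70413081e-01 -2.42262373e-01  1.84457220e+00  2.99990508e-04
  1.53991030e+00 -1.03532154e+00] 0.05153842615915625
```

View pics/w1.png

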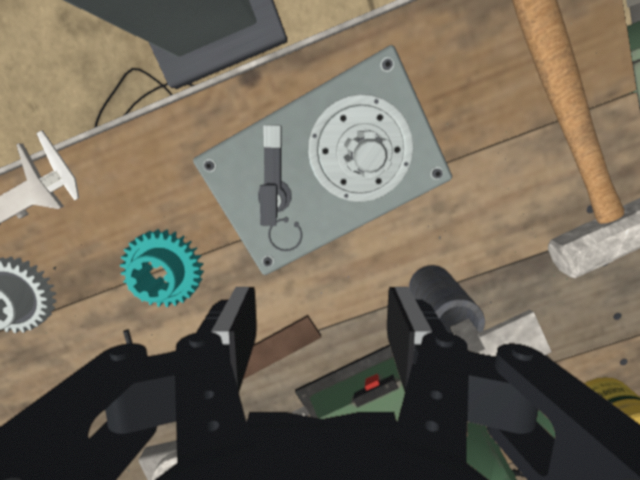

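The wrist view shows the wing top at (269,203), the arm toe at (272,130), the shaft tip at (371,155) and the decoy at (162,268). I'll move sideways for a second view that also takes in the gear.

Call:
step_arm(targets=[{"travel": [0.03,-0.22,0],"angular": [0,0,0],"gripper": 0.6},{"travel": [0.03,-0.22,0],"angular": [0,0,0],"gripper": 0.6},{"travel": [0.03,-0.22,0],"angular": [0,0,0],"gripper": 0.6},{"travel": [0.03,-0.22,0],"angular": [0,0,0],"gripper": 0.6},{"travel": [0.03,-0.22,0],"angular": [0,0,0],"gripper": 0.6}])

```text
t: 2.0
tool_pos: [0.5026, 0.0266, 0.2349]
tool_rot: [-0.572, -3.089, -0.001]
contact_force: [-0.1, -0.3, -0.4]
opening: 0.0512
grip_force: 0.0
```

Run:
```python
from h import *
shot('wrist','w2'); o=ctrl.get_obs(); print(o['t'],o['tool_pos'],o['q'],o['dq'].max())
```

```text
2.05 [0.50262329 0.02708329 0.23490035] [-9.44688006e-02 -2.58572092e-01  1.85767659e+00  5.76124784e-04
  1.54278190e+00 -1.30025546e+00] 0.013376145677238887
```

View pics/w2.png

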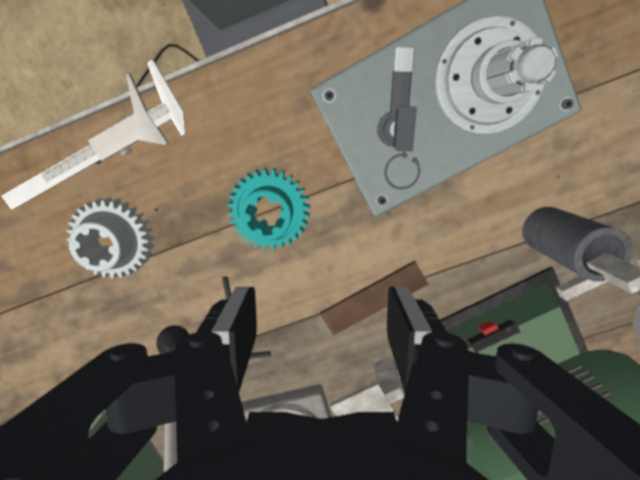

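The second view shows the wing top at (407,129), the gear boss top at (95,247) and the shaft tip at (537,65). Plate holes are at (329,95), (381,200) and (568,104). Now I'll measure from these.

Run:
```python
from h import *
D={k:dict(np.load(f'pics/{k}.npz')) for k in('w1','w2')}
def blob(d,u,v,r,lo,hi):
    g=cv2.cvtColor(d['img'],cv2.COLOR_RGB2GRAY)[v-r:v+r+1,u-r:u+r+1]
    m=((g>=lo)&(g<=hi)).astype(np.uint8); n,l,s,c=cv2.connectedComponentsWithStats(m)
    i=1+np.argmax(s[1:,4]); return c[i]+[u-r,v-r],s[i,4],(l==i),(u-r,v-r)
H={'A':((209,166),(329,95)),'B':((267,262),(381,200)),'C':((437,173),(568,104))}
P={}
for k,(a,b) in H.items():
    pa,na,_,_=blob(D['w1'],*a,5,0,75); pb,nb,_,_=blob(D['w2'],*b,5,0,75)
    P[k]=cross([ray(D['w1'],*pa),ray(D['w2'],*pb)]); print(k,pa,pb,na,nb,P[k], onz(D['w1'],*pa,.014),onz(D['w2'],*pb,.014))
pD,_,_,_=blob(D['w1'],387,64,5,0,75); print('D',onz(D['w1'],*pD,.014))
for k,b in(('w1',(268,204)),('w2',(406,129))):
    d=D[k]; c=d['img'][b[1]-85:b[1]+45,b[0]-45:b[0]+55]
    cv2.imwrite(f'pics/{k}c.png',cv2.resize(cv2.cvtColor(c,cv2.COLOR_RGB2BGR),None,fx=4,fy=4,interpolation=3))
a,b=cv2.imread('pics/w1c.png'),cv2.imread('pics/w2c.png')
cv2.imwrite('pics/wc.png',np.hstack([a,b])[:, :800])
```

```text
A [208.33333333 165.125     ] [328.92  94.8 ] 24 25 (array([0.41534159, 0.06866835, 0.0179093 ]), [np.float64(0.00012618479231894043), np.float64(0.00012618479231881646)]) [0.4151559  0.06747631 0.014     ] [0.41522211 0.06886147 0.014     ]
B [267.1 261.7] [381.95238095 200.19047619] 20 21 (array([0.52652964, 0.08292002, 0.0182065 ]), [np.float64(1.2359469435839337e-05), np.float64(1.2359469435918741e-05)]) [0.52767848 0.08181337 0.014     ] [0.52750234 0.08326873 0.014     ]
C [437.41666667 173.29166667] [568.29032258 103.4516129 ] 24 31 (array([0.5021252 , 0.27320256, 0.01903842]), [np.float64(8.279014757112207e-05), np.float64(8.279014757091207e-05)]) [0.50311176 0.27437744 0.014     ] [0.50303885 0.27615786 0.014     ]
D [0.39066088 0.2598987  0.014     ]
```

View pics/wc.png

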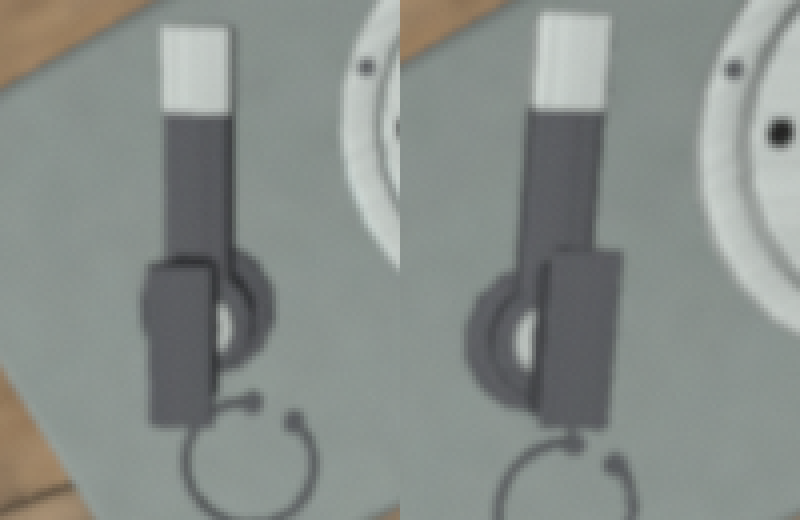

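Run:
```python
from h import *
D={k:dict(np.load(f'pics/{k}.npz')) for k in('w1','w2')}
w1=lambda x,y:(x/4-.4+268-45,y/4-.4+204-85); w2=lambda x,y:((x-400)/4-.4+406-45,y/4-.4+129-85)
X=lambda a,b:cross([ray(D['w1'],*w1(*a)),ray(D['w2'],*w2(*b))])
print('wing',X((181,345),(581,339)))
t=X((161,25),(540,13));t2=X((231,25),(612,15)); print('toe corners',t,t2)
b=X((182,265),(588,250));e=X((181,425),(573,428)); print('wing ends',b,e)
d=b[0]-e[0]; print('wing ang',np.degrees(np.arctan2(d[1],d[0])))
tm=(t[0]+t2[0])/2; d=tm-np.array([.466,.1163,0]); print('arm ang from pivot',np.degrees(np.arctan2(d[1],d[0])),np.hypot(*d[:2]))
print('shaft tip',cross([ray(D['w1'],371,155),ray(D['w2'],537,65)]))
# gear
g=D['w2'];t0=dict(np.load('pics/top0.npz'));s=dict(np.load('pics/scene0.npz'))
print('gear boss',cross([ray(g,95,247),ray(s,346,284),]),onz(g,95,247,.04))
```

```text
wing (array([0.46559631, 0.11663573, 0.0657729 ]), [np.float64(0.00013628419950107706), np.float64(0.00013628419950106486)])
toe corners (array([0.40068738, 0.13498105, 0.03467469]), [np.float64(7.2497339740261e-05), np.float64(7.249733974013916e-05)]) (array([0.40638333, 0.14959404, 0.03342615]), [np.float64(0.00017081222868847102), np.float64(0.00017081222868859053)])
wing ends (array([0.44958331, 0.12350225, 0.06482484]), [np.float64(1.0035541305409987e-05), np.float64(1.0035541305374127e-05)]) (array([0.48213775, 0.10959143, 0.06576469]), [np.float64(0.0001741702596747431), np.float64(0.00017417025967468106)])
wing ang 156.86252180651658
arm ang from pivot 157.4109264803019 0.0676548918849455
shaft tip (array([0.45451158, 0.21141677, 0.09792991]), [np.float64(0.000626574767583008), np.float64(0.0006265747675830601)])
gear boss (array([ 0.46689321, -0.19677215,  0.03410846]), [np.float64(0.0010158176323721842), np.float64(0.0010158176323722065)]) [ 0.46550963 -0.19231446  0.04      ]
```

Call:
step_arm(targets=[{"travel": [-0.061,0.149,-0.19],"angular": [0,0,-0.04],"gripper": 0.6},{"travel": [-0.061,0.149,-0.19],"angular": [0,0,-0.04],"gripper": 0.6},{"travel": [-0.061,0.149,-0.19],"angular": [0,0,-0.04],"gripper": 0.6},{"travel": [-0.061,0.149,-0.19],"angular": [0,0,-0.04],"gripper": 0.6},{"travel": [-0.061,0.149,-0.19],"angular": [0,0,-0.04],"gripper": 0.6},{"travel": [-0.061,0.149,-0.19],"angular": [0,0,-0.04],"gripper": 0.6}])

```text
t: 2.65
tool_pos: [0.4677, 0.1156, 0.1229]
tool_rot: [0.619, 3.077, 0.001]
contact_force: [0.3, -0.4, 0.8]
opening: 0.0514
grip_force: 0.0
```

Run:
```python
from h import *
o=ctrl.get_obs(); print(o['t'],o['tool_pos'],o['tool_rot'],o['q'])
```

```text
2.65 [0.46765698 0.11563422 0.12294266] [6.18673708e-01 3.07671501e+00 1.17359255e-03] [ 8.78954177e-02 -2.34234159e-01  2.02663892e+00 -2.17670881e-04
  1.34581912e+00 -1.08598019e+00]
```

Call:
step_arm(targets=[{"travel": [-0.002,0,-0.08],"angular": [0,0,0],"gripper": 0.6},{"travel": [-0.002,0,-0.13],"angular": [0,0,0],"gripper": 0.6},{"travel": [-0.002,0,-0.13],"angular": [0,0,0],"gripper": 0.6},{"travel": [-0.002,0,-0.13],"angular": [0,0,0],"gripper": 0.6},{"travel": [-0.002,0,-0.13],"angular": [0,0,0],"gripper": 0.6}])

```text
t: 3.15
tool_pos: [0.4678, 0.115, 0.0462]
tool_rot: [0.621, 3.074, 0.002]
contact_force: [0.5, 0.6, -0.5]
opening: 0.0508
grip_force: 0.0
```

Call:
step_arm(targets=[{"travel": [0,0,0],"angular": [0,0,0],"gripper": 0.0},{"travel": [0,0,0],"angular": [0,0,0],"gripper": 0.0},{"travel": [0,0,0],"angular": [0,0,0],"gripper": 0.0},{"travel": [0,0,0],"angular": [0,0,0],"gripper": 0.0},{"travel": [0,0,0],"angular": [0,0,0],"gripper": 0.0},{"travel": [0,0,0],"angular": [0,0,0],"gripper": 0.0}], squeeze=50)

```text
t: 3.75
tool_pos: [0.4662, 0.1148, 0.0445]
tool_rot: [0.621, 3.077, -0.0]
contact_force: [-0.1, -0.7, 6.7]
opening: -0.0001
grip_force: 3.0
```

Run:
```python
from h import *
d=shot('wrist','w3'); s=shot('scene','s3'); o=ctrl.get_obs(); print(o)
p=proj(s,[.466,.116,.06])[0].astype(int); print(p)
c=s['img'][p[1]-60:p[1]+60,p[0]-80:p[0]+80]
a=cv2.resize(c,(400,300),interpolation=2); b=cv2.resize(d['img'],(400,300))
cv2.imwrite('pics/m3.png',cv2.cvtColor(np.hstack([a,b]),cv2.COLOR_RGB2BGR))
```

```text
{'t': 3.85, 'q': array([ 8.68071191e-02, -1.36492398e-01,  2.08427209e+00, -9.42382922e-04,
        1.19172338e+00, -1.08562545e+00]), 'dq': array([-7.47791202e-05,  9.66174129e-04, -1.28235420e-03,  1.53848914e-03,
       -1.09072864e-03,  1.06202041e-03]), 'effort': array([ 5.92043549e-01, -2.42888886e+01, -3.03777587e+01,  3.65891894e-01,
       -3.17400377e-01, -5.76507546e-05]), 'tool_pos': array([0.46625916, 0.11479129, 0.04454034]), 'tool_rot': array([ 6.20638189e-01,  3.07738023e+00, -3.93650901e-04]), 'contact_force': array([-1.58684095, -0.89286924,  5.90783511]), 'wrist_torque': array([-0.22558557,  0.21964387, -0.0142951 ]), 'grip_force': 3.0285762709536357, 'opening': 0.0003286284822183445}
[270 194]
```

View pics/m3.png

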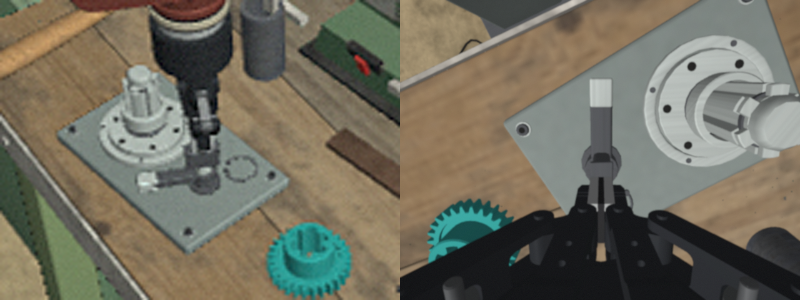

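Run:
```python
from h import *
d=dict(np.load('pics/w3.npz'))
print(proj(d,[[.4656,.1166,.0675],[.4656,.1166,.0415],[.4662,.1148,.0445],[.4662,.1148,.0635]]))
a=cv2.resize(d['img'][180:340,220:420],(700,560),interpolation=3)
cv2.imwrite('pics/m4.png',cv2.cvtColor(a,cv2.COLOR_RGB2BGR))
```

```text
[[323.13379031 301.15194428]
 [322.82578564 276.75381538]
 [319.72082906 281.78155359]
 [319.58323531 299.71930845]]
```

View pics/m4.png

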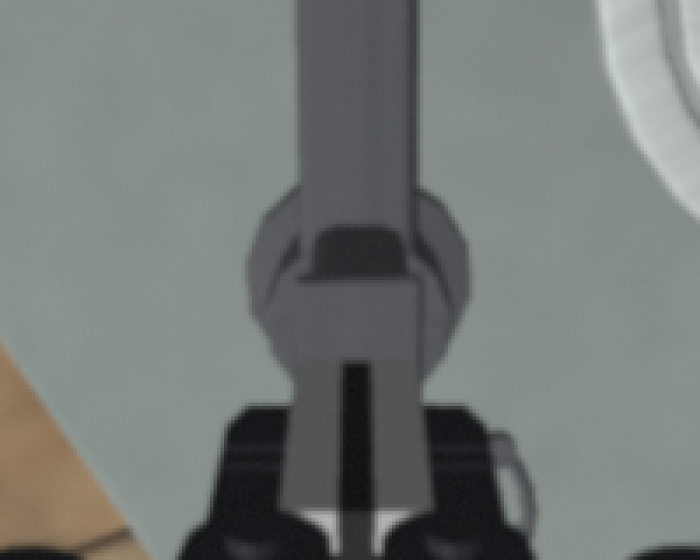

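The close-up doesn't settle whether the wing is between the pads, because the opening reads 0. A small lift will tell: if it is gripped, the spring pulls down.

Call:
step_arm(targets=[{"travel": [0,0,0.006],"angular": [0,0,0],"gripper": 0.0},{"travel": [0,0,0.012],"angular": [0,0,0],"gripper": 0.0},{"travel": [0,0,0.017],"angular": [0,0,0],"gripper": 0.0},{"travel": [0,0,0.017],"angular": [0,0,0],"gripper": 0.0}], squeeze=70)

```text
t: 4.25
tool_pos: [0.4654, 0.1151, 0.0537]
tool_rot: [0.621, 3.079, 0.0]
contact_force: [-0.5, -0.0, -0.1]
opening: 0.0002
grip_force: 0.0
```

Call:
step_arm(targets=[{"travel": [0,0,0.08],"angular": [0,0,0],"gripper": 0.0},{"travel": [0.02,0,0.16],"angular": [0,0,0],"gripper": 0.0},{"travel": [0.08,0,0.16],"angular": [0,0,0],"gripper": 0.0},{"travel": [0.08,0,0.16],"angular": [0,0,0],"gripper": 0.0},{"travel": [0.08,0,0.16],"angular": [0,0,0],"gripper": 0.0}])

```text
t: 4.75
tool_pos: [0.5129, 0.115, 0.1486]
tool_rot: [-0.621, -3.078, 0.001]
contact_force: [0.2, -0.3, -0.6]
opening: 0.0002
grip_force: 0.0
```

Run:
```python
from h import *
d=shot('wrist','w5'); s=shot('scene','s5'); o=ctrl.get_obs(); print(o['tool_pos'],o['opening'])
p=proj(s,[.466,.116,.06])[0].astype(int); q=proj(d,[[.4656,.1166,.0675],[.4656,.1166,.0415],o['tool_pos']]); print(p,q)
c=s['img'][p[1]-40:p[1]+40,p[0]-40:p[0]+40]
a=cv2.resize(c,(400,400),interpolation=3); x,y=q[0].astype(int)
b=cv2.resize(d['img'][y-70:y+130,x-100:x+100],(400,400),interpolation=3)
cv2.imwrite('pics/m5.png',cv2.cvtColor(np.hstack([a,b]),cv2.COLOR_RGB2BGR))
```

```text
[0.51184683 0.11504209 0.14793582] -0.00018378123539467808
[270 194] [[293.16125427 166.42553625]
 [295.78442033 162.77597932]
 [318.99493126 279.34034226]]
```

View pics/m5.png

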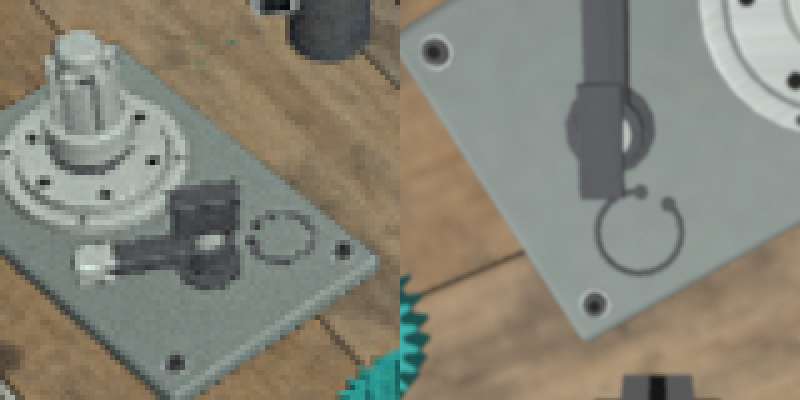

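The wing is undisturbed and exactly where I measured it, so the reported TCP may not be where the fingertips really are. I'll check that by differencing the scene images, without viewing anything.

Run:
```python
from h import *
s0=dict(np.load('pics/scene0.npz'))
for k,tp in (('s3',(.4662,.1148,.0445)),('s5',(.5118,.115,.1479))):
    s=dict(np.load(f'pics/{k}.npz'))
    m=(np.abs(s['img'].astype(int)-s0['img']).max(2)>25).astype(np.uint8)
    tp=np.array(tp); print(k,'proj tip,+20,+40 up',proj(s,[tp,tp+[0,0,.02],tp+[0,0,.04]]).round(1).tolist())
    p=proj(s,tp)[0].astype(int)
    for v in range(p[1]-36,p[1]+8,3):
        c=np.where(m[v,p[0]-30:p[0]+30])[0]+p[0]-30; print(v,(c.min(),c.max(),len(c)) if len(c) else None)
w=dict(np.load('pics/w5.npz')); print(onz(w,321.5,283.5,.148),ray(w,321.5,283.5)[0])
```

```text
s3 proj tip,+20,+40 up [[271.1, 198.8], [270.6, 193.4], [270.1, 187.9]]
162 (np.int64(255), np.int64(278), 24)
165 (np.int64(260), np.int64(276), 17)
168 (np.int64(261), np.int64(277), 17)
171 (np.int64(261), np.int64(276), 16)
174 (np.int64(262), np.int64(276), 15)
177 (np.int64(262), np.int64(277), 15)
180 (np.int64(263), np.int64(276), 9)
183 (np.int64(264), np.int64(278), 11)
186 (np.int64(266), np.int64(277), 12)
189 (np.int64(267), np.int64(273), 7)
192 (np.int64(267), np.int64(275), 9)
195 None
198 None
201 None
204 None
s5 proj tip,+20,+40 up [[284.2, 161.9], [283.8, 155.9], [283.4, 149.7]]
125 (np.int64(274), np.int64(291), 18)
128 (np.int64(274), np.int64(292), 19)
131 (np.int64(275), np.int64(291), 16)
134 (np.int64(276), np.int64(291), 15)
137 (np.int64(277), np.int64(291), 14)
140 (np.int64(277), np.int64(292), 15)
143 (np.int64(278), np.int64(289), 11)
146 (np.int64(279), np.int64(291), 10)
149 (np.int64(279), np.int64(289), 10)
152 (np.int64(279), np.int64(289), 11)
155 (np.int64(280), np.int64(289), 10)
158 None
161 None
164 None
167 None
[0.51414429 0.11531314 0.148     ] [0.45071867 0.14195835 0.31381513]
```

The scene difference shows the real fingertips about 20 mm above the reported TCP. The shut tips had landed on the wing's top. I'll allow an offset of about 22 mm in z from here on.

Call:
step_arm(targets=[{"travel": [-0.077,0.002,-0.05],"angular": [0,0,0],"gripper": 0.6},{"travel": [-0.077,0.002,-0.08],"angular": [0,0,0],"gripper": 0.6},{"travel": [-0.077,0.002,-0.08],"angular": [0,0,0],"gripper": 0.6},{"travel": [-0.077,0.002,-0.08],"angular": [0,0,0],"gripper": 0.6},{"travel": [-0.077,0.002,-0.15],"angular": [0,0,0],"gripper": 0.6},{"travel": [-0.077,0.002,-0.208],"angular": [0,0,0],"gripper": 0.6},{"travel": [-0.077,0.002,-0.208],"angular": [0,0,0],"gripper": 0.6},{"travel": [-0.077,0.002,-0.208],"angular": [0,0,0],"gripper": 0.6}])

```text
t: 5.65
tool_pos: [0.4682, 0.1163, 0.0259]
tool_rot: [0.621, 3.078, 0.001]
contact_force: [0.8, -0.0, 1.0]
opening: 0.0514
grip_force: 0.0
```

Call:
step_arm(targets=[{"travel": [0,0,0],"angular": [0,0,0],"gripper": 0.0},{"travel": [0,0,0],"angular": [0,0,0],"gripper": 0.0},{"travel": [0,0,0],"angular": [0,0,0],"gripper": 0.0},{"travel": [0,0,0],"angular": [0,0,0],"gripper": 0.0},{"travel": [0,0,0],"angular": [0,0,0],"gripper": 0.0},{"travel": [0,0,0],"angular": [0,0,0],"gripper": 0.0}], squeeze=60)

```text
t: 6.25
tool_pos: [0.4682, 0.1148, 0.0269]
tool_rot: [0.62, 3.077, -0.005]
contact_force: [-3.2, -5.7, 8.6]
opening: 0.0102
grip_force: 61.0
```

Call:
step_arm(targets=[{"travel": [0,0,0.006],"angular": [0,0,0],"gripper": 0.0},{"travel": [0,0,0.012],"angular": [0,0,0],"gripper": 0.0},{"travel": [0,0,0.018],"angular": [0,0,0],"gripper": 0.0},{"travel": [0,0,0.018],"angular": [0,0,0],"gripper": 0.0}], squeeze=80)

```text
t: 6.65
tool_pos: [0.4679, 0.1149, 0.0354]
tool_rot: [0.62, 3.076, -0.003]
contact_force: [5.9, -4.9, -9.0]
opening: 0.0095
grip_force: 80.2
```

Call:
step_arm(targets=[{"travel": [0,0,0.002],"angular": [0,0,-0.12],"gripper": 0.0},{"travel": [0,0,0.002],"angular": [0,0,-0.26],"gripper": 0.0},{"travel": [-0.001,-0.001,0.002],"angular": [0,0,-0.4],"gripper": 0.0},{"travel": [-0.002,-0.001,0.002],"angular": [0,0,-0.54],"gripper": 0.0},{"travel": [-0.002,-0.002,0.002],"angular": [0,0,-0.68],"gripper": 0.0},{"travel": [-0.002,-0.002,0.002],"angular": [0,0,-0.8],"gripper": 0.0},{"travel": [-0.002,-0.002,0.002],"angular": [0,0,-0.8],"gripper": 0.0}])

```text
t: 7.35
tool_pos: [0.4667, 0.1134, 0.0361]
tool_rot: [1.542, 2.732, -0.002]
contact_force: [5.9, -5.3, -10.7]
opening: 0.0098
grip_force: 80.1
```

Call:
step_arm(targets=[{"travel": [0,0,0],"angular": [0,0,-0.13],"gripper": 0.0},{"travel": [-0.001,-0.001,0],"angular": [0,0,-0.26],"gripper": 0.0},{"travel": [-0.001,-0.001,0],"angular": [0,0,-0.38],"gripper": 0.0},{"travel": [-0.001,-0.001,0],"angular": [0,0,-0.47],"gripper": 0.0},{"travel": [-0.001,-0.001,0],"angular": [0,0,-0.47],"gripper": 0.0},{"travel": [-0.001,-0.001,0],"angular": [0,0,-0.47],"gripper": 0.0}])

```text
t: 7.95
tool_pos: [0.4657, 0.1129, 0.0359]
tool_rot: [2.016, 2.404, -0.002]
contact_force: [5.5, -4.8, -9.6]
opening: 0.0099
grip_force: 80.1
```

Run:
```python
from h import *
o=ctrl.get_obs(); r=o['tool_rot']; print(o['t'],o['tool_pos'],np.degrees(2*np.arctan2(r[1],r[0])),o['contact_force'],o['wrist_torque'],o['q'])
```

```text
7.95 [0.46574557 0.1128781  0.03593238] 100.04603071661596 [ 5.50367182 -4.77008649 -9.61822421] [-0.96510778 -0.98192875 -0.09337918] [ 0.08458043 -0.12543505  2.09065154 -0.00384127  1.17417902 -0.08927589]
```

Call:
step_arm(targets=[{"travel": [0,0,-0.004],"angular": [0,0,0],"gripper": 0.0},{"travel": [0,0,-0.008],"angular": [0,0,0],"gripper": 0.0},{"travel": [0,0,-0.008],"angular": [0,0,0],"gripper": 0.3},{"travel": [0,0,-0.008],"angular": [0,0,0],"gripper": 0.45},{"travel": [0,0,-0.008],"angular": [0,0,0],"gripper": 0.45},{"travel": [0,0,-0.008],"angular": [0,0,0],"gripper": 0.45},{"travel": [0,0,0.07],"angular": [0,0,0],"gripper": 0.45},{"travel": [0,0,0.15],"angular": [0,0,0],"gripper": 0.45},{"travel": [0,0,0.22],"angular": [0,0,0],"gripper": 0.45},{"travel": [0,0,0.3],"angular": [0,0,0],"gripper": 0.45}])

```text
t: 8.95
tool_pos: [0.4644, 0.1145, 0.2178]
tool_rot: [-2.018, -2.407, 0.001]
contact_force: [0.4, 0.3, -0.7]
opening: 0.0385
grip_force: 0.0
```

Call:
step_arm(targets=[{"travel": [0.003,0.049,-0.09],"angular": [0,0,0],"gripper": 0.8},{"travel": [0.003,0.049,-0.09],"angular": [0,0,0],"gripper": 0.8},{"travel": [0.003,0.049,-0.09],"angular": [0,0,0],"gripper": 0.8},{"travel": [0.003,0.049,-0.09],"angular": [0,0,0],"gripper": 0.8}])

```text
t: 9.35
tool_pos: [0.4667, 0.1436, 0.1623]
tool_rot: [-2.018, -2.407, 0.002]
contact_force: [-0.7, -0.1, 0.9]
opening: 0.0682
grip_force: 0.0
```

```bash
cat >> h.py <<'E'
def polar(d,c,z,radii,n=360):
    g=cv2.cvtColor(d['img'],cv2.COLOR_RGB2GRAY).astype(np.float32); a=np.radians(np.arange(n)*360/n); out=[]
    for r in radii:
        p=proj(d,np.c_[c[0]+r*np.cos(a),c[1]+r*np.sin(a),0*a+z]).astype(np.float32)
        out.append(cv2.remap(g,p[:,:1],p[:,1:],cv2.INTER_LINEAR).ravel())
    return np.array(out)
def six(s):
    F=np.fft.rfft(s-s.mean()); return np.degrees(-np.angle(F[6]))/6%60, abs(F[6])/np.linalg.norm(F[1:])
E
python3 - <<'E'
from h import *
d=shot('wrist','w6'); o=ctrl.get_obs(); print(o['t'],o['tool_pos'])
c=(.4539,.2107)
print('proj',proj(d,[[*c,.096],[*c,.104],[*c,.028]]))
for r in (.014,.015,.016,.017,.019,.021): print(r,six(polar(d,c,.096,[r])[0]))
E
```

```text
9.4 [0.46713541 0.14351453 0.16293301]
proj [[318.63852228 127.62321855]
 [318.53444185 127.65428252]
 [319.29874161 127.42616868]]
0.014 (np.float32(39.924583), np.float32(0.85000414))
0.015 (np.float32(40.136795), np.float32(0.919273))
0.016 (np.float32(40.016777), np.float32(0.90067494))
0.017 (np.float32(39.439354), np.float32(0.31962663))
0.019 (np.float32(41.596146), np.float32(0.20581836))
0.021 (np.float32(4.9991097), np.float32(0.2062502))
```

Call:
step_arm(targets=[{"travel": [0.018,-0.672,-0.04],"angular": [0,0,0],"gripper": 0.9},{"travel": [0.018,-0.672,-0.04],"angular": [0,0,0],"gripper": 0.9},{"travel": [0.018,-0.672,-0.04],"angular": [0,0,0],"gripper": 0.9},{"travel": [0.018,-0.672,-0.04],"angular": [0,0,0],"gripper": 0.9},{"travel": [0.018,-0.672,-0.04],"angular": [0,0,0],"gripper": 0.9},{"travel": [0.018,-0.672,-0.04],"angular": [0,0,0],"gripper": 0.9},{"travel": [0.018,-0.672,-0.04],"angular": [0,0,0],"gripper": 0.9},{"travel": [0.018,-0.672,-0.04],"angular": [0,0,0],"gripper": 0.9},{"travel": [0.018,-0.672,-0.04],"angular": [0,0,0],"gripper": 0.9},{"travel": [0.018,-0.672,-0.04],"angular": [0,0,0],"gripper": 0.9}])

```text
t: 10.4
tool_pos: [0.4776, -0.2613, 0.1392]
tool_rot: [2.022, 2.403, 0.0]
contact_force: [-0.2, -0.2, 0.3]
opening: 0.0771
grip_force: 0.0
```

Run:
```python
from h import *
d=shot('wrist','w7'); o=ctrl.get_obs(); r=o['tool_rot']; print(o['t'],o['tool_pos'],r,o['dq'].max(),np.degrees(2*np.arctan2(r[1],r[0])))
print('proj',proj(d,[.4655,-.1923,.04]))
def fit(d,z,lo,hi,u0,v0,box=110):
    # bright grey metal: low saturation mask, contour -> circle
    hsv=cv2.cvtColor(d['img'],cv2.COLOR_RGB2HSV); m=((hsv[...,1]<45)&(hsv[...,2]>70)).astype(np.uint8)
    k=np.zeros_like(m); v1,u1=max(0,int(v0-box)),max(0,int(u0-box)); k[v1:int(v0+box),u1:int(u0+box)]=m[v1:int(v0+box),u1:int(u0+box)]
    cs,_=cv2.findContours(k,cv2.RETR_EXTERNAL,cv2.CHAIN_APPROX_NONE); c=max(cs,key=cv2.contourArea)
    return c
u,v=proj(d,[.4655,-.1923,.04])[0]
c=fit(d,0,0,0,u,v); (x,y),r=cv2.minEnclosingCircle(c); e=cv2.fitEllipse(c); print('rim',x,y,r,e, onz(d,x,y,.016))
p=np.array([onz(d,*q[0],.016) for q in c]); print('rim centre',(p.max(0)+p.min(0))/2,'size',p.max(0)-p.min(0))
# montage
s=dict(np.load('pics/w6.npz')); A=cv2.resize(s['img'][60:240,200:440],(400,300),interpolation=3)
v1=max(0,int(v)-90);B=cv2.resize(d['img'][v1:v1+180,int(u)-120:int(u)+120],(400,300),interpolation=3)
C=cv2.resize(s['img'],(400,300)); E=cv2.resize(d['img'],(400,300))
cv2.imwrite('pics/m6.png',cv2.cvtColor(np.vstack([np.hstack([A,B]),np.hstack([C,E])]),cv2.COLOR_RGB2BGR)); print(u,v,v1)
```

```text
10.45 [ 0.47766758 -0.25997566  0.13902089] [2.02020763e+00 2.40545450e+00 5.57470915e-04] 0.034476576344938496 99.94993256536567
proj [[319.96530363 124.7567065 ]]
rim 319.5 124.7016830444336 61.163360595703125 ((319.7145080566406, 124.99247741699219), (109.63838195800781, 113.62957763671875), 0.24790529906749725) [ 0.46509226 -0.19221612  0.016     ]
rim centre [ 0.46527919 -0.19376     0.016     ] size [8.31733796e-02 8.34774919e-02 1.11022302e-16]
319.96530362537294 124.75670650213532 34
```

View pics/m6.png

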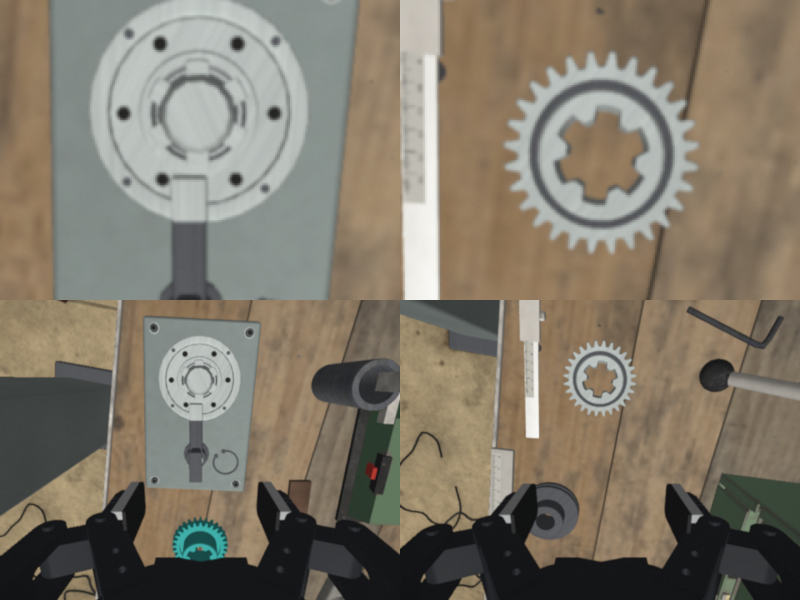

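The clamp toe now lies over the flange. The gear's boss and bore sit near w7 (321,126), seen from almost straight above. Next I'll compute the key and groove phases.

Run:
```python
from h import *
d=dict(np.load('pics/w7.npz'));w2=dict(np.load('pics/w2.npz'));s=dict(np.load('pics/w6.npz'))
def sat(d,box):
    u,v,r=box; hsv=cv2.cvtColor(d['img'],cv2.COLOR_RGB2HSV); return hsv
# bore: brown seen through
hsv=sat(d,(0,0,0)); m=(hsv[...,1]>60).astype(np.uint8)
k=np.zeros_like(m); k[95:155,290:350]=m[95:155,290:350]
n,l,st,ce=cv2.connectedComponentsWithStats(k); i=l[126,321]; print('bore',ce[i],st[i])
cs,_=cv2.findContours((l==i).astype(np.uint8),0,1); (x,y),r=cv2.minEnclosingCircle(cs[0])
print('bore circle',x,y,r,onz(d,x,y,.04),onz(d,*ce[i],.04))
c=onz(d,x,y,.04)[:2]
dd=dict(d); 
for cc in (c,onz(d,*ce[i],.04)[:2]):
  for r in (.014,.015,.016,.017): print(r,six(-polar(d,cc,.04,[r])[0]), six(polar({**d,'img':np.repeat(hsv[...,1:2],3,2)},cc,.04,[r])[0]))
print('boss tri',cross([ray(w2,95,247),ray(d,*ce[i])]))
P=polar(s,(.4539,.2107),.096,np.arange(.008,.031,.001))
A=np.arange(360)
for ph in (10,40): 
    idx=[(ph+60*j)%360 for j in range(6)]; print(ph,np.round(P[:,idx].mean(1)).astype(int)); 
for j in range(6): print(40+60*j,P[::2,(40+60*j)%360].astype(int),' gap',P[::2,(10+60*j)%360].astype(int))
# shaft tip circle centre (core top edge at z~.104)
g=cv2.cvtColor(s['img'],cv2.COLOR_RGB2GRAY)
h=cv2.HoughCircles(cv2.medianBlur(g,3)[60:200,250:390],cv2.HOUGH_GRADIENT,1.2,30,param1=100,param2=20,minRadius=15,maxRadius=75); print(h)
```

```text
bore [319.5214761  127.18330309] [ 295  102   50   52 1653]
bore circle 319.7945861816406 127.26592254638672 25.79667091369629 [ 0.46565711 -0.19387189  0.04      ] [ 0.46547258 -0.19385105  0.04      ]
0.014 (np.float32(30.084398), np.float32(0.63024783)) (np.float32(30.216661), np.float32(0.9312308))
0.015 (np.float32(29.928526), np.float32(0.8558554)) (np.float32(30.24005), np.float32(0.9457672))
0.016 (np.float32(29.94267), np.float32(0.9097466)) (np.float32(30.217644), np.float32(0.9360384))
0.017 (np.float32(29.957457), np.float32(0.8907255)) (np.float32(30.09804), np.float32(0.73584586))
0.014 (np.float32(29.970533), np.float32(0.6608883)) (np.float32(30.224989), np.float32(0.93384445))
0.015 (np.float32(29.88948), np.float32(0.8588104)) (np.float32(30.25138), np.float32(0.94884795))
0.016 (np.float32(29.94207), np.float32(0.9119392)) (np.float32(30.26206), np.float32(0.9418625))
0.017 (np.float32(30.012701), np.float32(0.8923458)) (np.float32(30.20339), np.float32(0.82661176))
boss tri (array([ 0.46556875, -0.19384296,  0.03775987]), [np.float64(0.00010407339670946674), np.fl
[... 501 characters left out ...]
p [191 179  92 152 150 190 160 188  76  37 124 177]
220 [192 188 143 183 193 187 191 189 187 187 189 174]  gap [192 186 119 125 115 188 178 189  72  37 130 176]
280 [191 192 178 188 194 195 190 133 187 187 188 189]  gap [193 190 165 135 117 190 192 191  88  36 124 182]
340 [191 186 140 197 199 188 185 188 187 183 186 175]  gap [190 189 161 156 120 194 191 184  92  37 102 180]
[[[ 69.         64.200005   54.96     ]
  [ 87.         90.600006   36.       ]
  [ 47.4        40.2        34.440002 ]
  [ 49.800003   89.4        36.       ]
  [ 90.600006   42.600002   35.88     ]
  [113.4        71.4        21.       ]
  [ 24.6        66.600006   24.       ]
  [  4.2000003 117.00001    29.880001 ]]]
```

Call:
step_arm(targets=[{"travel": [-0.02,0.11,0],"angular": [0,0,0],"gripper": 0.9},{"travel": [-0.02,0.11,-0.05],"angular": [0,0,0],"gripper": 0.9},{"travel": [-0.02,0.11,-0.12],"angular": [0,0,0],"gripper": 0.9},{"travel": [-0.02,0.11,-0.18],"angular": [0,0,0],"gripper": 0.9},{"travel": [-0.02,0.11,-0.22],"angular": [0,0,0],"gripper": 0.9},{"travel": [-0.02,0.11,-0.236],"angular": [0,0,0],"gripper": 0.9},{"travel": [-0.02,0.11,-0.236],"angular": [0,0,0],"gripper": 0.9},{"travel": [-0.02,0.11,-0.236],"angular": [0,0,0],"gripper": 0.9}])

```text
t: 11.25
tool_pos: [0.4669, -0.1935, -0.0016]
tool_rot: [2.016, 2.406, 0.001]
contact_force: [0.4, -0.4, 0.4]
opening: 0.0769
grip_force: 0.0
```

Run:
```python
from h import *
d=shot('wrist','w8'); o=ctrl.get_obs(); r=o['tool_rot']; print(o['t'],o['tool_pos'],np.degrees(2*np.arctan2(r[1],r[0])),o['contact_force'])
s=dict(np.load('pics/w6.npz')); g=cv2.cvtColor(s['img'],cv2.COLOR_RGB2GRAY)
m=(g<70).astype(np.uint8); n,l,st,ce=cv2.connectedComponentsWithStats(m)
L=[]
for i in range(1,n):
    if 12<st[i,4]<120:
        p=onz(s,*ce[i],.028); r=np.hypot(p[0]-.4539,p[1]-.2107)
        if r<.045: L.append(p); print(ce[i],st[i,4],p,r,np.degrees(np.arctan2(p[1]-.2107,p[0]-.4539)))
L=np.array(L)[:,:2]
A=np.c_[2*L,np.ones(len(L))]; x=np.linalg.lstsq(A,(L**2).sum(1),rcond=None)[0]; print('circle centre',x[:2],np.sqrt(x[2]+x[0]**2+x[1]**2))
```

```text
11.3 [ 0.46724436 -0.19386369 -0.00117977] 100.06847736937681 [-0.16786275 -0.4118136  -0.44616317]
[295.54545455  85.78787879] 33 [0.4320747  0.23617251 0.028     ] 0.033543889476270294 130.5905606777941
[342.09375  85.78125] 32 [0.46507704 0.24200429 0.028     ] 0.03323980877834122 70.3511436207527
[273.72413793 127.5862069 ] 29 [0.4207043  0.20472085 0.028     ] 0.033729881496442515 -169.78947242147177
[364.21428571 127.5       ] 28 [0.48663805 0.216429   0.028     ] 0.03323554314576994 9.925979015375168
[297.         167.29166667] 24 [0.44224471 0.17899473 0.028     ] 0.03377972750266997 -110.18411820138698
[341.         167.29166667] 24 [0.47518236 0.18481434 0.028     ] 0.03351129080061737 -50.574052571112034
circle centre [0.45366924 0.21051042] 0.03350599285028745
```

Call:
step_arm(targets=[{"travel": [-0.002,0,-0.001],"angular": [0,0,0],"gripper": 0.9},{"travel": [-0.002,0,-0.001],"angular": [0,0,0],"gripper": 0.3},{"travel": [-0.002,0,-0.001],"angular": [0,0,0],"gripper": 0.3},{"travel": [-0.002,0,-0.001],"angular": [0,0,0],"gripper": 0.3},{"travel": [-0.002,0,-0.001],"angular": [0,0,0],"gripper": 0.3},{"travel": [-0.002,0,-0.001],"angular": [0,0,0],"gripper": 0.3}], squeeze=60)

```text
t: 11.9
tool_pos: [0.4647, -0.1938, -0.0024]
tool_rot: [2.019, 2.407, -0.001]
contact_force: [-3.5, 1.4, 7.0]
opening: 0.0492
grip_force: 61.4
```

Run:
```python
from h import *
d=shot('wrist','w9'); o=ctrl.get_obs(); r=o['tool_rot']; print(o['t'],o['tool_pos'],np.degrees(2*np.arctan2(r[1],r[0])),o['contact_force'],o['opening'],o['grip_force'])
for k in('w8','w9'):
    d=dict(np.load(f'pics/{k}.npz')); hsv=cv2.cvtColor(d['img'],cv2.COLOR_RGB2HSV)
    c=(.4656,-.1938); print(k,proj(d,[[*c,.04],[*c,.016]]).round(1).tolist())
    S={**d,'img':np.repeat(hsv[...,1:2],3,2)}
    for r in(.015,.016): print(six(polar(S,c,.04,[r])[0]))
    m=((hsv[...,1]<45)&(hsv[...,2]>90)).astype(np.uint8); n,l,st,ce=cv2.connectedComponentsWithStats(m)
    for i in range(1,n):
        if st[i,4]>600: print(st[i],ce[i].round(1))
```

```text
11.95 [ 0.46470437 -0.19380637 -0.0024051 ] 100.03072531908722 [-3.76035981  0.78158585  6.76680613] 0.048717891181686686 61.39446336776018
w8 [[315.9, 329.7], [316.6, 300.4]]
(np.float32(27.358833), np.float32(0.32324624))
(np.float32(27.6716), np.float32(0.3229417))
[    0     0   187   365 26993] [104.5 142.3]
[  215   197   203   191 15798] [315.6 294.4]
w9 [[321.9, 330.8], [321.8, 301.3]]
(np.float32(27.203613), np.float32(0.3389386))
(np.float32(27.472397), np.float32(0.3399815))
[    0     0   192   395 27633] [108.1 144.8]
[ 220  198  204  101 6213] [317.7 244.9]
[ 251  262  141  128 8359] [321.3 324.4]
```

Call:
step_arm(targets=[{"travel": [0,0,0.01],"angular": [0,0,0],"gripper": 0.3},{"travel": [0,0,0.04],"angular": [0,0,0],"gripper": 0.3},{"travel": [0,0,0.1],"angular": [0,0,0],"gripper": 0.3},{"travel": [0,0,0.16],"angular": [0,0,0],"gripper": 0.3},{"travel": [0,0,0.225],"angular": [0,0,0],"gripper": 0.3},{"travel": [-0.002,0.06,0.225],"angular": [0,0,0.05],"gripper": 0.3},{"travel": [-0.005,0.13,0.225],"angular": [0,0,0.1],"gripper": 0.3},{"travel": [-0.008,0.2,0.225],"angular": [0,0,0.15],"gripper": 0.3},{"travel": [-0.01,0.27,0.225],"angular": [0,0,0.2],"gripper": 0.3},{"travel": [-0.012,0.34,0.225],"angular": [0,0,0.22],"gripper": 0.3}], squeeze=90)

```text
t: 12.95
tool_pos: [0.456, 0.0123, 0.1301]
tool_rot: [-1.802, -2.572, 0.001]
contact_force: [1.1, 0.1, -4.7]
opening: 0.0478
grip_force: 94.2
```

Run:
```python
from h import *
o=ctrl.get_obs(); r=o['tool_rot']; print(o['t'],o['tool_pos'],np.degrees(2*np.arctan2(r[1],r[0])),o['contact_force'],o['opening'],o['grip_force'])
```

```text
12.95 [0.4559916  0.01229715 0.13010502] -250.04099025400944 [ 1.06274835  0.12293797 -4.71653147] 0.0477997891314406 94.15011439472437
```

Call:
step_arm(targets=[{"travel": [-0.005,0.07,0],"angular": [0,0,0],"gripper": 0.3},{"travel": [-0.005,0.14,0],"angular": [0,0,0],"gripper": 0.3},{"travel": [-0.005,0.21,0],"angular": [0,0,0],"gripper": 0.3},{"travel": [-0.005,0.27,0],"angular": [0,0,0],"gripper": 0.3},{"travel": [-0.005,0.31,0],"angular": [0,0,0],"gripper": 0.3},{"travel": [-0.005,0.328,0],"angular": [0,0,0],"gripper": 0.3},{"travel": [-0.005,0.328,0],"angular": [0,0,0],"gripper": 0.3},{"travel": [-0.005,0.328,0],"angular": [0,0,0],"gripper": 0.3},{"travel": [-0.005,0.328,0],"angular": [0,0,0],"gripper": 0.3}])

```text
t: 13.85
tool_pos: [0.4542, 0.2063, 0.1309]
tool_rot: [-1.805, -2.571, 0.001]
contact_force: [0.3, -0.9, -4.6]
opening: 0.0482
grip_force: 94.2
```

Run:
```python
from h import *
d=shot('wrist','w10'); o=ctrl.get_obs(); r=o['tool_rot']; print(o['t'],o['tool_pos'],np.degrees(2*np.arctan2(r[1],r[0])),o['contact_force'],o['dq'].max())
```

```text
13.9 [0.4543594  0.20630586 0.131019  ] 109.83925173820113 [ 0.43557639 -0.43820483 -3.45629057] 0.0032040407250471907
```

Call:
step_arm(targets=[{"travel": [-0.0027,0.0067,0],"angular": [0,0,0],"gripper": 0.3},{"travel": [-0.0027,0.0067,0],"angular": [0,0,0],"gripper": 0.3},{"travel": [-0.0027,0.0067,-0.02],"angular": [0,0,0],"gripper": 0.3},{"travel": [-0.0027,0.0067,-0.04],"angular": [0,0,0],"gripper": 0.3},{"travel": [-0.0027,0.0067,-0.055],"angular": [0,0,0],"gripper": 0.3},{"travel": [-0.0027,0.0067,-0.055],"angular": [0,0,0],"gripper": 0.3},{"travel": [-0.0027,0.0067,-0.055],"angular": [0,0,0],"gripper": 0.3}])

```text
t: 14.6
tool_pos: [0.4522, 0.2113, 0.0975]
tool_rot: [-1.803, -2.572, 0.002]
contact_force: [-0.0, 1.0, -3.7]
opening: 0.0479
grip_force: 94.1
```

Call:
step_arm(targets=[{"travel": [0.001,-0.0013,-0.004],"angular": [0,0,0],"gripper": 0.3},{"travel": [0.001,-0.0013,-0.008],"angular": [0,0,0],"gripper": 0.3},{"travel": [0.001,-0.0013,-0.012],"angular": [0,0,0],"gripper": 0.3},{"travel": [0.001,-0.0013,-0.016],"angular": [0,0,0],"gripper": 0.3},{"travel": [0.001,-0.0013,-0.016],"angular": [0,0,0],"gripper": 0.3}])

```text
t: 15.1
tool_pos: [0.453, 0.2106, 0.0881]
tool_rot: [-1.803, -2.572, 0.001]
contact_force: [-0.3, 0.1, -4.1]
opening: 0.0478
grip_force: 94.2
```

Call:
step_arm(targets=[{"travel": [0,0,-0.008],"angular": [0,0,0],"gripper": 0.3},{"travel": [0,0,-0.016],"angular": [0,0,0],"gripper": 0.3},{"travel": [0,0,-0.024],"angular": [0,0,0],"gripper": 0.3},{"travel": [0,0,-0.032],"angular": [0,0,0],"gripper": 0.3},{"travel": [0,0,-0.04],"angular": [0,0,0],"gripper": 0.3},{"travel": [0,0,-0.04],"angular": [0,0,0],"gripper": 0.3}])

```text
t: 15.7
tool_pos: [0.4525, 0.2104, 0.0635]
tool_rot: [-1.803, -2.571, 0.003]
contact_force: [-0.6, 0.7, -4.3]
opening: 0.0482
grip_force: 94.1
```

Call:
step_arm(targets=[{"travel": [0,0,-0.008],"angular": [0,0,0],"gripper": 0.3},{"travel": [0,0,-0.015],"angular": [0,0,0],"gripper": 0.3},{"travel": [0,0,-0.022],"angular": [0,0,0],"gripper": 0.3},{"travel": [0,0,-0.028],"angular": [0,0,0],"gripper": 0.3},{"travel": [0,0,-0.032],"angular": [0,0,0],"gripper": 0.3},{"travel": [0,0,-0.032],"angular": [0,0,0],"gripper": 0.3}])

```text
t: 16.3
tool_pos: [0.4537, 0.2108, 0.0471]
tool_rot: [-1.803, -2.572, 0.0]
contact_force: [-5.9, -2.1, 9.2]
opening: 0.0483
grip_force: 95.6
```

Call:
step_arm(targets=[{"travel": [0.001,0,-0.004],"angular": [0,0,0],"gripper": 0.3},{"travel": [0.001,0,-0.008],"angular": [0,0,0],"gripper": 0.3},{"travel": [0.001,0,-0.011],"angular": [0,0,0],"gripper": 0.3},{"travel": [0.001,0,-0.011],"angular": [0,0,0],"gripper": 0.3},{"travel": [0.001,0,-0.011],"angular": [0,0,0],"gripper": 0.3}], squeeze=110)

```text
t: 16.8
tool_pos: [0.4538, 0.2108, 0.0438]
tool_rot: [-1.802, -2.571, 0.005]
contact_force: [-18.2, -5.9, 29.1]
opening: 0.0479
grip_force: 114.0
```

Call:
step_arm(targets=[{"travel": [-0.002,-0.0005,0],"angular": [0,0,0],"gripper": 0.3},{"travel": [-0.003,-0.001,0],"angular": [0,0,0],"gripper": 0.3},{"travel": [-0.003,-0.001,0],"angular": [0,0,0],"gripper": 0.3},{"travel": [-0.003,-0.001,0],"angular": [0,0,0],"gripper": 0.3}])

```text
t: 17.2
tool_pos: [0.4538, 0.2108, 0.0439]
tool_rot: [1.802, 2.572, 0.002]
contact_force: [-11.1, -4.1, 23.1]
opening: 0.0477
grip_force: 113.2
```

Run:
```python
from h import *
o=ctrl.get_obs(); print({k:np.round(o[k],4) for k in('t','tool_pos','tool_rot','contact_force','wrist_torque','opening','grip_force')})
d=shot('wrist','w11'); s=shot('scene','s11')
# tip of core in scene vs expected upright (.4537,.2105,.104); wing check in scene
s0=dict(np.load('pics/scene0.npz')); print('exp tip',proj(s,[.4537,.2105,.104]),'flange',proj(s,[.4537,.2105,.028]))
```

```text
{'t': np.float64(17.2), 'tool_pos': array([0.4538, 0.2108, 0.0439]), 'tool_rot': array([1.8025e+00, 2.5719e+00, 2.0000e-03]), 'contact_force': array([-11.1241,  -4.1441,  23.1062]), 'wrist_torque': array([-0.7201,  2.2392, -0.0544]), 'opening': np.float64(0.0477), 'grip_force': np.float64(113.2378)}
exp tip [[245.0464159  162.34967825]] flange [[247.88937313 183.2663009 ]]
```

Call:
step_arm(targets=[{"travel": [-0.002,-0.0005,-0.001],"angular": [0,0,0],"gripper": 0.3},{"travel": [-0.004,-0.001,-0.002],"angular": [0,0,0],"gripper": 0.3},{"travel": [-0.004,-0.001,-0.002],"angular": [0,0,0],"gripper": 0.3},{"travel": [-0.004,-0.001,-0.002],"angular": [0,0,0],"gripper": 0.3}])

```text
t: 17.7
tool_pos: [0.4537, 0.2107, 0.0439]
tool_rot: [1.801, 2.569, 0.009]
contact_force: [-6.1, -2.2, 23.7]
opening: 0.0476
grip_force: 113.2
```

Run:
```python
from h import *
o=ctrl.get_obs(); print({k:np.round(o[k],4) for k in('t','tool_pos','tool_rot','contact_force','opening','grip_force')})
d=shot('wrist','w12'); c=(.4537,.2105)
# visible rim arc: bright/low-sat extent along camera-side radial vs height hypotheses
hsv=cv2.cvtColor(d['img'],cv2.COLOR_RGB2HSV)
a=np.radians(110)
for z in (.104,):
    print('tip',proj(d,[*c,.104]),'core-edge',proj(d,[c[0]+.0115*np.cos(a),c[1]+.0115*np.sin(a),.104]))
P=[[c[0]+r*np.cos(a),c[1]+r*np.sin(a),z] for r,z in((.025,.086),(.025,.062),(.042,.062),(.050,.023))]
print('exp boss top edge, boss foot, rim edge, ring edge',proj(d,P).round(1).tolist())
u=int(proj(d,P[2])[0,0]); print(u,[(v,int(hsv[v,u,1]),int(hsv[v,u,2])) for v in range(120,340,5)])
```

```text
{'t': np.float64(17.7), 'tool_pos': array([0.4537, 0.2107, 0.0439]), 'tool_rot': array([1.8006, 2.5689, 0.0088]), 'contact_force': array([-6.0945, -2.1927, 23.666 ]), 'opening': np.float64(0.0476), 'grip_force': np.float64(113.1946)}
tip [[320.23631253 359.85455317]] core-edge [[320.14516328 326.1261721 ]]
exp boss top edge, boss foot, rim edge, ring edge [[319.8, 263.2], [319.5, 242.6], [319.4, 200.0], [319.1, 168.3]]
319 [(120, 91, 131), (125, 16, 97), (130, 17, 139), (135, 15, 140), (140, 15, 139), (145, 16, 141), (150, 15, 139), (155, 15, 140), (160, 17, 139), (165, 15, 140), (170, 9, 163), (175, 7, 190), (180, 8, 194), (185, 11, 206), (190, 11, 89), (195, 7, 179), (200, 8, 184), (205, 8, 185), (210, 6, 87), (215, 11, 97), (220, 7, 190), (225, 9, 194), (230, 14, 92), (235, 14, 89), (240, 11, 89), (245, 9, 87), (250, 9, 88), (255, 9, 88), (260, 11, 89), (265, 7, 114), (270, 6, 201), (275, 6, 199), (280, 8, 162), (285, 8, 100), (290, 8, 156), (295, 11, 116), (300, 9, 199), (305, 7, 192), (310, 8, 154), (315, 9, 84), (320, 12, 88), (325, 11, 91), (330, 7, 175), (335, 8, 198)]
```

Run:
```python
from h import *
a=[]
for k in('w9','w10','w12'):
    g=cv2.cvtColor(np.load(f'pics/{k}.npz')['img'],cv2.COLOR_RGB2GRAY).astype(float)[:,314:325].mean(1)
    print(k,[(v,int(g[v])) for v in range(194,290,2)])
```

```text
w9 [(194, 121), (196, 120), (198, 118), (200, 115), (202, 111), (204, 109), (206, 109), (208, 101), (210, 98), (212, 107), (214, 116), (216, 135), (218, 172), (220, 189), (222, 189), (224, 189), (226, 189), (228, 159), (230, 94), (232, 86), (234, 86), (236, 86), (238, 86), (240, 86), (242, 85), (244, 84), (246, 84), (248, 85), (250, 86), (252, 86), (254, 86), (256, 86), (258, 86), (260, 87), (262, 93), (264, 105), (266, 123), (268, 184), (270, 196), (272, 196), (274, 197), (276, 196), (278, 197), (280, 180), (282, 145), (284, 138), (286, 136), (288, 134)]
w10 [(194, 92), (196, 136), (198, 179), (200, 181), (202, 163), (204, 113), (206, 94), (208, 99), (210, 106), (212, 114), (214, 124), (216, 147), (218, 185), (220, 199), (222, 199), (224, 199), (226, 200), (228, 163), (230, 96), (232, 91), (234, 91), (236, 91), (238, 91), (240, 91), (242, 90), (244, 89), (246, 90), (248, 90), (250, 91), (252, 91), (254, 91), (256, 91), (258, 91), (260, 92), (262, 102), (264, 113), (266, 138), (268, 197), (270, 205), (272, 206), (274, 206), (276, 206), (278, 206), (280, 206), (282, 201), (284, 167), (286, 152), (288, 147)]
w12 [(194, 176), (196, 178), (198, 175), (200, 170), (202, 165), (204, 159), (206, 151), (208, 121), (210, 99), (212, 107), (214, 116), (216, 139), (218, 177), (220, 190), (222, 190), (224, 191), (226, 191), (228, 155), (230, 91), (232, 87), (234, 87), (236, 87), (238, 87), (240, 87), (242, 85), (244, 85), (246, 86), (248, 86), (250, 87), (252, 86), (254, 86), (256, 87), (258, 87), (260, 88), (262, 96), (264, 108), (266, 131), (268, 188), (270, 196), (272, 197), (274, 197), (276, 197), (278, 197), (280, 168), (282, 115), (284, 106), (286, 133), (288, 175)]
```

The gear has not slipped in the fingers, so its underside is at about 32.3 mm, which is on the stop. It is being held down with about 24 N, so I'm handing in.

```bash
python3 -c "
from station import ctrl
print(ctrl.finish_job())"
```

```text
the job is handed in; nothing more can be done
None
```

I handed the job in at about 18 s of the 56 s allowed, but the hand-in returned no verdict. The clamp is closed on the flange. The gear is meshed and held at the cup's stop with about 24 N, its underside an estimated 32 mm above the shaft origin. I did not touch the pulley, caliper or hex key.

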